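# Turn the rinsed water pot over to drain

## Task

The ivory water pot with the blue lip has been rinsed and stands mouth-up on the studio table. Turn it over and set it gently mouth-down on the free half of the slatted draining board, with its whole lip on the slats and clear of the jar that is draining there. Do not drop the pot, knock it over or bang it down on the way, and leave the other things where they are.

Things in the scene. Friction and masses are not known exactly. Their poses are not given: they have to be found in the camera images.
- pot_mid (a point): centre (on the axis, half-way up) of the loose stoneware water pot: ivory, blue lip, 0.15 to 0.25 kg, round, no handle, 74 mm tall, 56 mm across at the foot, 62 mm at the mouth, wall 4 mm. Its +z runs from foot to mouth (up at the start). Its centre is 37 mm up when stood either way, 30 mm when laid on its side on the bare table, as one may to change the grip; it may then roll a little
- pot_mouth (a point): centre of the pot's mouth, in the plane of its lip, 37 mm along +z from the pot's centre
- rack_top (a point): fixed draining board: middle of its slatted top, 30 mm over the table; z up. Eight beech slats run along its y (260 mm long, 12 mm wide, 8 mm gaps; together 152 mm along its x), over a steel drip tray 190 mm (x) by 300 mm (y), 12 mm high. The jar stands on the +y half; the -y half is free, its middle 65 mm from this point along -y
- jar_mid (a point): centre (37 mm over the slats) of a green glass jar, 63 mm diameter, 74 mm tall, about 0.25 kg, loose, that already drains mouth-down on the +y half of the board; to be left alone
- palette: fixed white enamel tray used as a palette, 190 mm along its x, 290 mm along its y, 16 mm high, origin at the centre of its underside. It and the draining board may change sides of the table
- tube_yellow: yellow paint tube, loose, lying in the palette, 150 mm long along its x, 36 mm wide, 26 mm high; origin under its middle
- tube_blue: blue paint tube, loose, lying in the palette, same size; origin under its middle
- water_bottle: clear bottle with a yellow cap, loose, 72 mm diameter, 220 mm tall; origin at the centre of its underside
- solvent_tin: red tin, loose, 87 mm diameter, 134 mm tall; origin at the centre of its underside
- tape_roll: roll of masking tape lying flat, loose, 96 mm diameter, 25 mm high; origin at the centre of its underside
- paint_tub: pink plastic tub with a green lid, loose, 89 mm diameter, 54 mm high; origin at the centre of its underside
Things that resemble listed ones, but are neither listed nor needed, are in the scene too. Of the things like the part that bears pot_mid, leave any that is black or orange; of the rest the smaller one is meant.

How it is judged:
At the end, for the whole second after the job is handed in: The released pot is at rest mouth-down (within 5 degrees), lip at slat height (4 mm) and wholly on the slats of the free half: mouth centre within 47 mm of the middle along the board's x, 0 to 101 mm towards its -y, and over 65 mm from the jar's centre (angle between pot_mid's own z axis and vertical above 3.05 rad and z of pot_mouth in the frame of rack_top between -0.004 and 0.004 m and x of pot_mouth in the frame of rack_top between -0.047 and 0.047 m and y of pot_mouth in the frame of rack_top between -0.101 and 0 m and horizontal distance between pot_mouth and jar_mid above 0.065 m and linear speed of pot below 0.01 m/s and angular speed of pot below 0.1 rad/s); the robot touches nothing.
It fails at once if the pot is banged on the table or the draining board (more than 40 N) (contact force between pot and table above 40 N or contact force between pot and rack above 40 N).
It fails at once if the pot is dropped or knocked over (free of the fingers and faster than 0.4 m/s, as after a fall of 8 mm) (linear speed of pot above 0.4 m/s and contact force between the fingers and pot below 0.1 N).
It fails at once if the draining jar is shifted by more than 15 mm or tipped (distance of jar_mid from where it was at the start of the episode above 0.015 m or angle between jar_mid's own z axis and vertical above 0.2 rad).
It fails at once if another thing is shifted by more than 25 mm (distance of any of tube_yellow, tube_blue, water_bottle, solvent_tin, tape_roll, paint_tub from where it was at the start of the episode above 0.025 m).
It also fails if it takes over 64 s, if anything falls off the work surface, if the arm or the gripper's body presses on something with over 40 N, if the wrist force passes 120 N, or if a joint passes its speed limit or range.

## Robot

A 7-joint arm with a two-finger parallel gripper is mounted at the origin on the work surface. World frame = base frame: x ahead of the robot, y to its left, z up, the work surface at z = 0. Lengths are in m, angles in rad, forces in N, time in s.
With the tool pointing down it reaches from about 0.425 to 0.875 m from the base axis. Payload 8.4 kg.
Tool frame: the origin (TCP) lies midway between the tips of the shut fingers; the grasp point (between the pads) lies manip.hold_point_z behind it (manip.hold_point_z is the distance from the TCP to the grasp point, in m); z points along the fingers, y is the line along which they close (so a half turn about z gives the same grasp; the last joint's range is limited). The gripper opens to 85 mm and grips with 20 to 120 N. Pads are 22 mm wide; open, the fingers measure 114 mm over their backs; the gripper's body (76 mm by 85 mm) begins 54 mm behind the grasp point. The pads swing forward as they close: fully open they stand 13 mm farther back than shut.
Start: joints at [-1.348, 0.333, 0.04, 1.465, -0.013, 1.343, -0.059], TCP at [0.206, 0.617, 0.231] pointing down, gripper open.
Joint ranges: [-2.58, 2.58], [-0.38, 2.09], [-1.3, 1.39], [0.25, 2.4], [-1.5, 4.64], [0.08, 2.09], [-2.65, 2.65]. Speed limits (rad/s): [2.22, 2.22, 2.79, 2.79, 3.14, 3.14, 3.14].

## Interface

Orientations are given as a rotation vector (axis times angle).
In Python, from rig import manip gives the robot as it stands.
- The arm moves only by the tool carry_out, never from a script. Its argument "deltas" is one flat list of numbers, 7 for each row, row after row: the turn, a rotation vector about the world's x, y, z in degrees, then the shift along the world's x, y, z in mm, then the opening in per cent of the stroke, from 0 (shut) to 100 (fully open). In form: [ax, ay, az, dx, dy, dz, jaw, ax, ay, az, dx, dy, dz, jaw, ...]. A call has 1 to 20 rows; each row is the pose to reach, as a shift and turn from the pose commanded when the call began; what a row does not reach only later rows make up. A row lasts 1/10 s, in which the tool goes at most 50 mm and 8.59 degrees, less where a joint would pass 70% of its speed; a pose out of reach is approached as far as the arm can. A call with a gripper value outside its range is refused whole. The fingers move at their own pace and stop on an object; "newtons" is the grip in N (left out, the last holds). Time passes only in rows, so rows that repeat a pose let the fingers close. It gives the time, the measured TCP pose, the force, the opening and the grip force at its end, in the units of the state.
- manip.get_obs(): the state, without advancing time (a new reading comes with each control period).
- manip.capture(name): name is "side" or "top" or "wrist"; returns the picture (420x560x3 uint8, red, green, blue); there is no depth.
- manip.camera_params(name): a dict with "mtx" (3x3 intrinsics, pixels), "position" and "rotation" of the camera in the world. Camera axes: x right, y down, z forward; pixel columns grow to the right and rows downward; lengths in m; the calibration is good to about 2 mm. A picture is of the moment at which its call begins: read the wrist's pose just before it. camera_params takes no time and is no camera call; for the wrist camera it gives the pose at the moment of the call.
- manip.close_job(): hands the job in; it is judged then, once.
The state is a dict: "clock": time; "qpos": joint angles; "joint_vel": joint speeds; "effort": joint torques, N m; "ee_pos": TCP position; "tool_rot": TCP orientation; "ft_force": force on the tool from outside, world axes, zero at the start; "torque": the same for the moment, N m; "finger_gap": opening from 0.0 (shut) to 1.0 (fully open); "grip_force": force on a finger pad.
Only numpy, scipy, OpenCV 4.12 (cv2) and the standard library are available. Lean on these libraries where they do the work, as an engineer would, in place of code of your own. Each camera call takes 0.05 s, during which the arm holds its last target. There are 200 camera calls.

## Working session

There is one attempt and no reset: what is moved stays moved. The work goes in short steps, Python scripts to look and compute and a tool call to move; the robot and the scene stay as the last step left them, time stands still between calls to the robot, and variables do not carry over. Pictures are saved under pics/ and viewed, at most 10 in all, crops included, and the job is handed in when it is done.

Besides the shell and the picture viewer there is one more tool, called as a command line: name --argument value ..., lists and objects as JSON in quotes. carry_out: Moves the arm, as the interface text tells. Its arguments: {"type":"object","properties":{"deltas":{"type":"array","items":{"type":"number"}},"newtons":{"type":"number"}},"required":["deltas"]}

```bash
mkdir -p pics; ls
python3 - <<'E'
from rig import manip
import cv2,numpy as np
np.set_printoptions(precision=4,suppress=True)
o=manip.get_obs()
for k,v in o.items(): print(k,v)
print(manip.hold_point_z)
ims=[]
for n in("top","side"):
    p=manip.camera_params(n);print(n,p)
    im=manip.capture(n)[:,:,::-1];cv2.imwrite(f"pics/{n}0.png",im)
E
```

```text
pics
clock 0.0
qpos [-1.3482  0.3339  0.0399  1.4663 -0.0133  1.3433 -0.0585]
joint_vel [-0.0001 -0.0002  0.0004 -0.0001 -0.0016 -0.0011  0.0021]
effort [ -0.0007 -65.858    1.3647 -40.5543   0.0167   0.0129   0.    ]
ee_pos [0.2055 0.6162 0.2305]
tool_rot [-0.5032 -3.1009  0.0024]
ft_force [ 0.2412 -0.0383  0.1878]
torque [-0.0508 -0.0426 -0.001 ]
grip_force 0.0
finger_gap 1.0000781381824027
0.0187
top {'mtx': array([[520.2497,   0.    , 285.9938],
       [  0.    , 520.2497, 214.2212],
       [  0.    ,   0.    ,   1.    ]]), 'position': array([0.3074, 0.016 , 1.3843]), 'rotation': array([-2.1427,  2.104 , -0.188 ])}
side {'mtx': array([[496.2703,   0.    , 268.4891],
       [  0.    , 496.2703, 205.8569],
       [  0.    ,   0.    ,   1.    ]]), 'position': array([ 0.2039, -0.6373,  0.749 ]), 'rotation': array([-2.2293,  0.5708, -0.2334])}
```

View pics/top0.png

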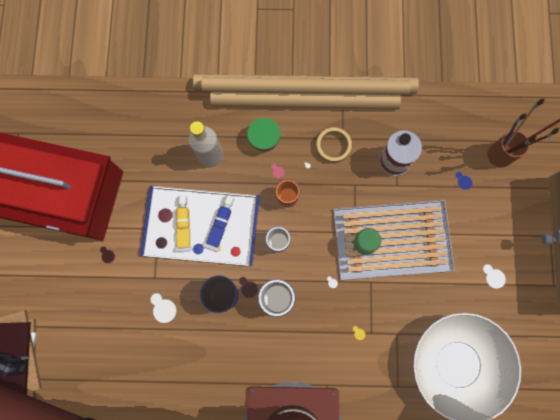

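View pics/side0.png

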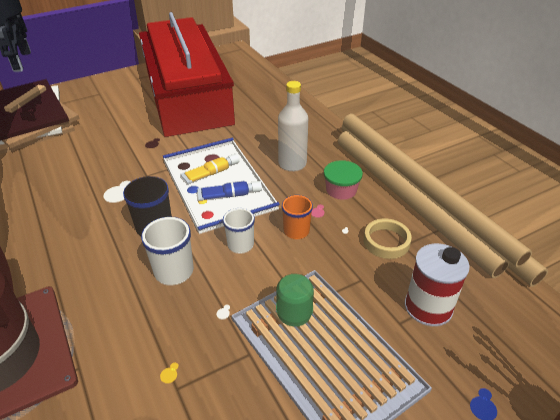

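Top view: the pot-like candidates are black (219,294), orange (288,192), large ivory (277,298) and small ivory (278,239). The small ivory one is the pot I want. The jar is at (368,241) on the board's left half, and the free half is around (420,238).

```bash
cat > h.py <<'E'
import cv2,numpy as np
from scipy.spatial.transform import Rotation as R
np.set_printoptions(precision=4,suppress=True)
def ray(p,uv):
    d=np.linalg.solve(p["mtx"],np.r_[uv,1.]); return np.array(p["position"]),R.from_rotvec(p["rotation"]).apply(d)
def plane(p,uv,z):
    o,d=ray(p,uv); return o+d*(z-o[2])/d[2]
def tri(p1,a,p2,b):
    o,d=ray(p1,a);q,e=ray(p2,b)
    s=np.linalg.lstsq(np.c_[d,-e],q-o,rcond=None)[0]
    A,B=o+d*s[0],q+e*s[1]; return (A+B)/2,np.linalg.norm(A-B)
E
python3 - <<'E'
from h import *
from rig import manip
P={n:manip.camera_params(n) for n in("top","side")}
I={n:cv2.imread(f"pics/{n}0.png") for n in P}
def blob(n,lo,hi,box):
    x,y,w,h=box; m=cv2.inRange(cv2.cvtColor(I[n],cv2.COLOR_BGR2HSV),lo,hi)[y:y+h,x:x+w]
    c=max(cv2.findContours(m,cv2.RETR_EXTERNAL,cv2.CHAIN_APPROX_NONE)[0],key=cv2.contourArea)
    (u,v),ax,an=cv2.fitEllipse(cv2.convexHull(c)); return np.array([u+x,v+y]),ax,an
blue=((100,60,20),(135,255,255))
for nm,bt,bs in(("small",(260,222,38,36),(218,202,42,30)),("large",(250,275,55,50),(138,212,60,45))):
    a,b=blob("top",*blue,bt),blob("side",*blue,bs); X,e=tri(P["top"],a[0],P["side"],b[0]); print(nm,a,b,X,e)
    f=520/(1.384-X[2]); print(" lip diam mm",a[1][1]/f*1000)
gr=((50,60,20),(85,255,255))
a=blob("top",*gr,(350,222,40,40));b=blob("side",*gr,(270,268,50,60));print("jar",a,b,tri(P["top"],a[0],P["side"],b[0]))
# slat tips
m=cv2.inRange(cv2.cvtColor(I["top"],cv2.COLOR_BGR2HSV),(5,60,150),(25,255,255));m[:200]=0;m[282:]=0;m[:,:338]=0;m[:,452:]=0
for z in(0,.03):print("board tray corners z",z,[plane(P["top"],c,z)[:2].round(3) for c in((335,209),(447,202),(453,271),(343,280))])
rows=[np.flatnonzero(m[:,c]) for c in(345,390,415,430,438,445)]
print([(r.min(),r.max()) if len(r) else 0 for r in rows])
t=np.hstack([cv2.resize(I["top"][222:258,258:298],(400,360),interpolation=cv2.INTER_CUBIC),cv2.resize(I["side"][200:260,215:265],(300,360),interpolation=cv2.INTER_CUBIC)])
t2=cv2.resize(I["top"][195:285,330:460],(700,485)[:2],interpolation=cv2.INTER_CUBIC)
t2=cv2.resize(t2,(346,240));t=cv2.resize(t,(466,240));cv2.imwrite("pics/crop1.png",np.hstack([t,t2])[:,:800])
E
```

```text
Traceback (most recent call last):
ValueError: max() iterable argument is empty
```

```bash
cat > m1.py <<'E'
from h import *
from rig import manip
P={n:manip.camera_params(n) for n in("top","side")}
I={n:cv2.imread(f"pics/{n}0.png") for n in P}
def blob(n,lo,hi,box):
    x,y,w,h=box; m=cv2.inRange(cv2.cvtColor(I[n],cv2.COLOR_BGR2HSV),lo,hi)[y:y+h,x:x+w]
    c=max(cv2.findContours(m,cv2.RETR_EXTERNAL,cv2.CHAIN_APPROX_NONE)[0],key=cv2.contourArea)
    (u,v),ax,an=cv2.fitEllipse(cv2.convexHull(c)); return np.array([u+x,v+y]),np.array(ax)
blue=((95,40,20),(145,255,255)); pale=((0,0,60),(180,75,255))
for nm,bt,bs in(("small",(260,222,38,36),(218,202,42,30)),("large",(250,275,55,50),(138,212,60,45))):
    try:
        a,b=blob("top",*pale,bt),blob("side",*blue,bs); X,e=tri(P["top"],a[0],P["side"],b[0]); print(nm,a,b,X,e)
        print(" lip diam mm",a[1][1]/520*(1.384-X[2])*1000)
    except Exception as E: print(nm,E)
gr=((50,60,20),(85,255,255))
a=blob("top",*gr,(350,222,40,40));b=blob("side",*gr,(270,268,50,60));print("jar",a,b,tri(P["top"],a[0],P["side"],b[0]))
m=cv2.inRange(cv2.cvtColor(I["top"],cv2.COLOR_BGR2HSV),(5,60,150),(25,255,255))
for z in(0.012,.03):print("board tray corners z",z,[plane(P["top"],c,z)[:2].round(3) for c in((335,209),(447,202),(453,271),(343,280))])
t=np.hstack([cv2.resize(I["top"][222:258,258:298],(400,360),interpolation=cv2.INTER_CUBIC),cv2.resize(I["side"][200:260,215:265],(300,360),interpolation=cv2.INTER_CUBIC)])
t2=cv2.resize(I["top"][195:285,330:460],(346,240),interpolation=cv2.INTER_CUBIC)
cv2.imwrite("pics/crop1.png",np.hstack([cv2.resize(t,(454,240)),t2]))
E
python3 m1.py
```

```text
small (array([277.5268, 238.7107]), array([26.1363, 26.4842])) (array([235.8042, 222.1884]), array([17.424 , 35.4844])) [0.4842 0.047  0.0629] 0.00511764809805032
 lip diam mm 67.28673254785272
large (array([275.9872, 297.4452]), array([38.5704, 38.7904])) (array([165.5061, 235.2338]), array([36.782 , 49.6806])) [0.3373 0.0462 0.0966] 0.00013221273267367261
 lip diam mm 96.03690283112772
jar (array([367.0258, 240.8242]), array([23.8683, 26.8035])) (array([294.6406, 299.3007]), array([40.4889, 52.7427])) (array([ 0.4847, -0.1819,  0.0676]), np.float64(5.8768985635964505e-05))
board tray corners z 0.012 [array([ 0.577, -0.105]), array([ 0.601, -0.406]), array([ 0.416, -0.415]), array([ 0.388, -0.126])]
board tray corners z 0.03 [array([ 0.573, -0.104]), array([ 0.598, -0.401]), array([ 0.415, -0.409]), array([ 0.387, -0.125])]
```

View pics/crop1.png

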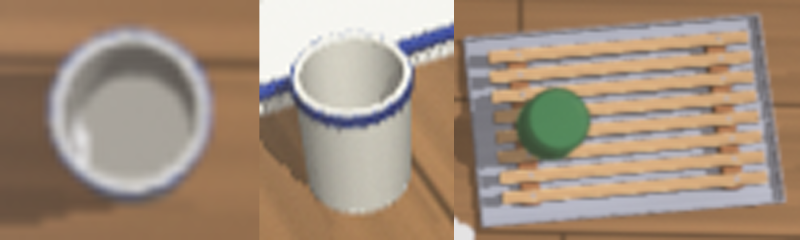

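The crop confirms it: a small ivory pot with a blue lip at about (0.484, 0.047). My plan is two 90° turns about the closing axis, tilting the tool from -45° to +45° each time. Between them I lay the pot down between the open fingers and regrip.

Run:
```python
from h import *
R0=R.from_rotvec([-.5032,-3.1009,.0024])
r=R.from_euler('x',-45,degrees=True)*R.from_euler('z',-71.6,degrees=True)
print(r.as_rotvec(degrees=True)); print((r*R0).as_matrix())
```

```text
[-38.873  -28.0361 -67.685 ]
[[ 0.0006  1.     -0.0015]
 [ 0.707  -0.0015 -0.7072]
 [-0.7072 -0.0007 -0.707 ]]
```

carry_out --deltas '[-38.9, -28, -67.7, 278.5, -456, -70, 100, -38.9, -28, -67.7, 278.5, -456, -70, 100, -38.9, -28, -67.7, 278.5, -456, -70, 100, -38.9, -28, -67.7, 278.5, -456, -70, 100, -38.9, -28, -67.7, 278.5, -456, -70, 100, -38.9, -28, -67.7, 278.5, -456, -70, 100, -38.9, -28, -67.7, 278.5, -456, -70, 100, -38.9, -28, -67.7, 278.5, -456, -70, 100, -38.9, -28, -67.7, 278.5, -456, -70, 100, -38.9, -28, -67.7, 278.5, -456, -70, 100, -38.9, -28, -67.7, 278.5, -456, -70, 100, -38.9, -28, -67.7, 278.5, -456, -70, 100, -38.9, -28, -67.7, 278.5, -456, -70, 100, -38.9, -28, -67.7, 278.5, -456, -70, 100, -38.9, -28, -67.7, 278.5, -456, -70, 100]'

```text
clock: 1.6
ee_pos: [0.4837, 0.1621, 0.1612]
tool_rot: [1.759, 1.762, -0.728]
ft_force: [-0.7, 0.8, 0.5]
finger_gap: 1.001
grip_force: 0.0
```

Run:
```python
from h import *
from rig import manip
o=manip.get_obs();print(o["qpos"],o["ee_pos"],R.from_rotvec(o["tool_rot"]).as_matrix()[:,2])
p=manip.camera_params("wrist");print(p["position"],R.from_rotvec(p["rotation"]).as_matrix()[:,2])
import pickle;pickle.dump(p,open("w1.pkl","wb"))
cv2.imwrite("pics/w1.png",manip.capture("wrist")[:,:,::-1])
```

```text
[-1.1426  0.4862  0.4656  1.6977  0.3784  1.533  -0.7851] [0.4837 0.1621 0.1612] [ 0.0006 -0.7065 -0.7077]
[0.4843 0.3163 0.2074] [ 0.0014 -0.8876 -0.4607]
```

View pics/w1.png

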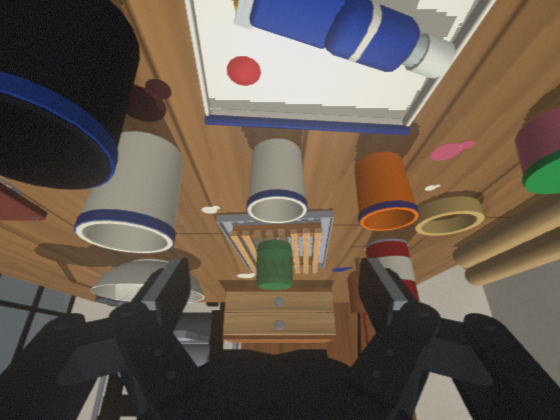

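The wrist view shows the pot's blue lip around (277,205) and its foot near (277,145), straight between the fingers. The jar and board lie behind it. I'll triangulate the lip against the top view.

Run:
```python
from h import *
import pickle
from rig import manip
p=pickle.load(open("w1.pkl","rb"));t=manip.camera_params("top")
I=cv2.imread("pics/w1.png");H=cv2.cvtColor(I,cv2.COLOR_BGR2HSV)
m=cv2.inRange(H,(100,60,20),(140,255,255))[180:228,240:315]
c=cv2.findNonZero(m);e=cv2.fitEllipse(cv2.convexHull(c));u=np.array(e[0])+[240,180];print(e,u)
print(cv2.boundingRect(c))
X,err=tri(t,(277.5,238.7),p,u);print("lip centre",X,err)
print("on z=.074: top",plane(t,(277.5,238.7),.074),"wrist",plane(p,u,.074))
# jar foot (up): board far edges
for n,uv in(("tray near L",(219,216)),("tray near R",(333,211))):print(n,plane(p,uv,.012))
```

```text
((36.52448272705078, 24.08135986328125), (29.237253189086914, 59.10368728637695), 88.93231964111328) [276.5245 204.0814]
(7, 10, 60, 16)
lip centre [0.4868 0.0462 0.0666] 0.0011412223731200647
on z=.074: top [0.4852 0.0461 0.074 ] wrist [0.4872 0.0603 0.074 ]
tray near L [ 0.3983 -0.0995  0.012 ]
tray near R [ 0.5746 -0.0814  0.012 ]
```

carry_out --deltas '[0, 0, 0, 2, -35, -37, 100, 0, 0, 0, 2, -70, -73, 100, 0, 0, 0, 2, -95, -98, 100, 0, 0, 0, 2, -110, -114, 100, 0, 0, 0, 2, -118, -123, 100, 0, 0, 0, 2, -123, -129, 100, 0, 0, 0, 2, -128, -134, 100, 0, 0, 0, 2, -128, -134, 100, 0, 0, 0, 2, -128, -134, 100]' --newtons 45

```text
clock: 2.55
ee_pos: [0.4865, 0.0335, 0.0276]
tool_rot: [1.761, 1.76, -0.728]
ft_force: [0.8, 0.0, 0.2]
finger_gap: 0.999
grip_force: 0.0
```

Run:
```python
from h import *
from rig import manip
I=manip.capture("side")[:,:,::-1]; W=manip.capture("wrist")[:,:,::-1]
cv2.imwrite("pics/g1.png",np.hstack([cv2.resize(I[150:290,160:340],(450,350)),cv2.resize(W,(350,350))]))
```

```text
(no output)
```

View pics/g1.png

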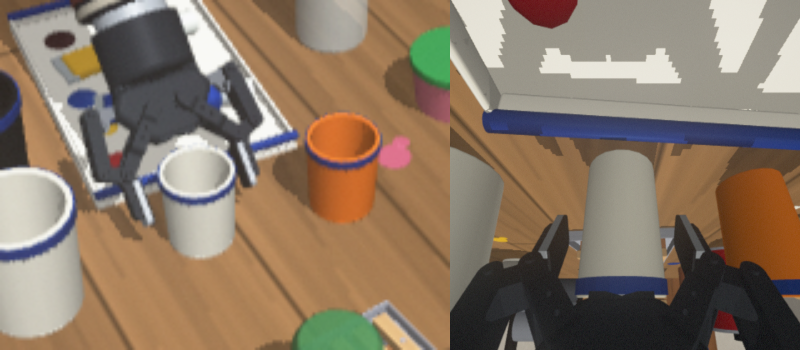

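The pot stands centred between the open fingers and nothing touches. I'll close and lift.

carry_out --deltas '[0, 0, 0, 0, 0, 0, 60, 0, 0, 0, 0, 0, 0, 30, 0, 0, 0, 0, 0, 0, 0, 0, 0, 0, 0, 0, 0, 0, 0, 0, 0, 0, 0, 0, 0, 0, 0, 0, 0, 0, 0, 0, 0, 0, 0, 0, 0, 0, 0]' --newtons 45

```text
clock: 3.35
ee_pos: [0.4865, 0.0331, 0.0279]
tool_rot: [1.761, 1.759, -0.729]
ft_force: [-1.3, 2.9, 6.8]
finger_gap: 0.688
grip_force: 47.4
```

carry_out --deltas '[0, 0, 0, 0, 0, 10, 0, 0, 0, 0, 0, 0, 40, 0, 0, 0, 0, 0, 0, 80, 0, 8, 0, 0, 0, 3, 80, 0, 16, 0, 0, 0, 6, 80, 0, 24, 0, 0, 0, 9, 80, 0, 32, 0, 0, 0, 11, 80, 0, 40, 0, 0, 0, 14, 80, 0, 48, 0, 0, 0, 16, 79, 0, 56, 0, 0, 0, 18, 79, 0, 64, 0, 0, 0, 20, 78, 0, 72, 0, 0, 0, 21, 77, 0, 80, 0, 0, 0, 22, 76, 0, 88, 0, 0, 0, 23, 75, 0, 88, 0, 0, 0, 23, 75, 0, 88, 0, 0, 0, 23, 75, 0, 88, 0, 0, 0, 23, 75, 0]'

```text
clock: 5.05
ee_pos: [0.4862, 0.0566, 0.1031]
tool_rot: [-1.782, -1.786, -0.7]
ft_force: [0.2, -0.2, -2.0]
finger_gap: 0.688
grip_force: 48.8
```

Run:
```python
from h import *
from rig import manip
o=manip.get_obs();print(o["qpos"],R.from_rotvec(o["tool_rot"]).as_matrix()[:,2])
I=manip.capture("side")[:,:,::-1]; W=manip.capture("wrist")[:,:,::-1]
cv2.imwrite("pics/g2.png",np.hstack([cv2.resize(I[90:300,130:400],(450,350)),cv2.resize(W,(350,350))]))
```

```text
[-0.2278  0.3624  0.5981  2.0222 -0.9231  1.3304  0.851 ] [-0.0016  0.6806 -0.7327]
```

View pics/g2.png

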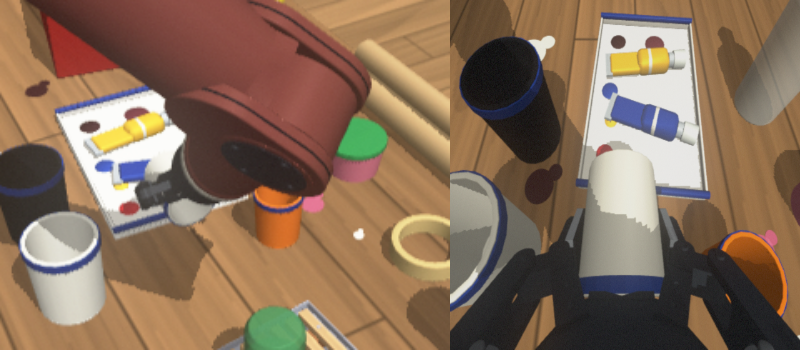

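Run:
```python
from h import *
from rig import manip
p=manip.camera_params("side");o,d=ray(p,(283,189));d/=np.linalg.norm(d)
T=np.array([.486,.0566,.103]);e=np.array([0,-.6806,.7327])
s=np.linalg.lstsq(np.c_[d,-e],T-o,rcond=None)[0];print(s,o+d*s[0],T+e*s[1])
I=manip.capture("top")[:,:,::-1];cv2.imwrite("pics/g3.png",I[120:340,180:470])
```

```text
[0.7493 0.2545] [ 0.4896 -0.1326  0.2746] [ 0.486  -0.1166  0.2895]
```

View pics/g3.png

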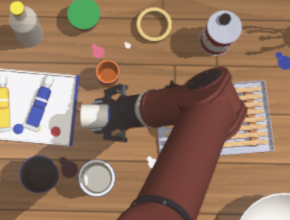

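The pot is held horizontal with its mouth towards -y, but the wrist sits over the jar side. I'll yaw 20° away from the jar before lowering.

carry_out --deltas '[0, 0, -7, 1, 0, 0, 0, 0, 0, -14, 2, 0, 0, 0, 0, 0, -20, 3, 0, 0, 0, 0, 0, -20, 3, 0, -20, 0, 0, 0, -20, 3, 0, -40, 0, 0, 0, -20, 3, 0, -55, 0, 0, 0, -20, 3, 0, -65, 0, 0, 0, -20, 3, 0, -72, 0, 0, 0, -20, 3, 0, -76, 0, 0, 0, -20, 3, 0, -79, 0, 0, 0, -20, 3, 0, -81, 0, 0, 0, -20, 3, 0, -83, 0, 0, 0, -20, 3, 0, -83, 0, 0, 0, -20, 3, 0, -83, 0]'

```text
clock: 6.6
ee_pos: [0.4892, 0.0556, 0.0194]
tool_rot: [-2.119, -1.483, -0.834]
ft_force: [-0.8, -1.1, -2.0]
finger_gap: 0.687
grip_force: 48.9
```

carry_out --deltas '[0, 0, 0, 0, 0, -1, 0, 0, 0, 0, 0, 0, -2, 0, 0, 0, 0, 0, 0, -2, 0]'

```text
clock: 6.9
ee_pos: [0.4892, 0.0555, 0.0174]
tool_rot: [-2.119, -1.483, -0.834]
ft_force: [0.4, 0.3, -0.2]
finger_gap: 0.69
grip_force: 49.0
```

carry_out --deltas '[0, 0, 0, 0, 0, -0.5, 0, 0, 0, 0, 0, 0, -1, 0, 0, 0, 0, 0, 0, -1, 0]'

```text
clock: 7.2
ee_pos: [0.4893, 0.0556, 0.0172]
tool_rot: [-2.118, -1.482, -0.836]
ft_force: [-3.9, -2.7, 8.8]
finger_gap: 0.688
grip_force: 49.9
```

carry_out --deltas '[0, 0, 0, 0, 0, 0.5, 66, 0, 0, 0, 0, 0, 1, 72, 0, 0, 0, 0, 0, 1, 76, 0, 0, 0, 0, 0, 1, 80, 0, 0, 0, 0, 0, 1, 90, 0, 0, 0, 0, 0, 1, 100, 0, 0, 0, 0, 0, 1, 100, 0, 0, 0, 0, 0, 1, 100]'

```text
clock: 8.0
ee_pos: [0.4891, 0.0556, 0.0173]
tool_rot: [-2.119, -1.483, -0.834]
ft_force: [-0.1, 0.3, 0.1]
finger_gap: 0.999
grip_force: 0.0
```

Run:
```python
from h import *
from rig import manip
o=manip.get_obs();print(o["qpos"],o["ee_pos"],R.from_rotvec(o["tool_rot"]).as_matrix())
p=manip.camera_params("wrist");import pickle;pickle.dump(p,open("w2.pkl","wb"))
W=manip.capture("wrist")[:,:,::-1];T=manip.capture("top")[:,:,::-1]
cv2.imwrite("pics/w2.png",W);cv2.imwrite("pics/t2.png",T)
cv2.imwrite("pics/g4.png",np.hstack([cv2.resize(W,(440,330)),cv2.resize(T[190:290,230:340],(360,330))]))
```

```text
[-0.213   0.4064  0.5856  2.2396 -1.232   1.0654  0.9162] [0.4891 0.0556 0.0173] [[ 0.2508  0.9397  0.2325]
 [ 0.687  -0.342   0.6411]
 [ 0.682  -0.001  -0.7314]]
```

View pics/g4.png

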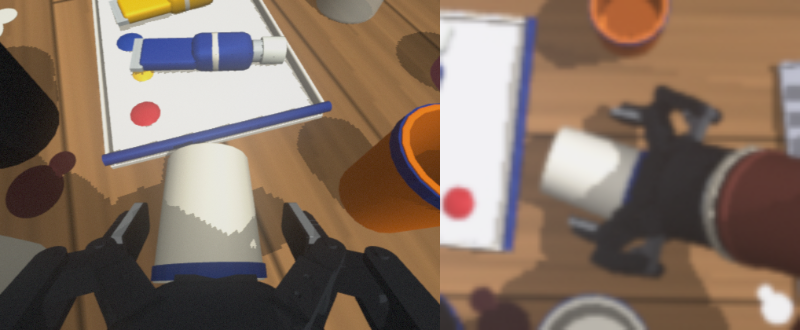

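The pot lies still, centred between the open fingers, its mouth towards the gripper and its foot clear of the palette edge. Next I back off, swing over to the other side and come in again for the regrip.

carry_out --deltas '[0, 0, 0, -4, -12, 15, 100, 0, 0, 0, -12, -35, 43, 100, 0, 0, 0, -21.5, -60, 73, 100, -7.5, 2.7, 0, -18.5, -52, 80, 100, -15, 5.5, 0, -15.3, -43, 86, 100, -22.5, 8.2, 0, -11.6, -32.5, 91, 100, -30, 11, 0, -7.8, -22, 93, 100, -37.6, 13.7, 0, -4, -12, 95, 100, -45.1, 16.4, 0, -0.3, -1.5, 95, 100, -52.6, 19.2, 0, 3.4, 9, 93, 100, -60.1, 21.9, 0, 7.2, 19, 90, 100, -67.7, 24.6, 0, 10.6, 28.5, 85, 100, -75.2, 27.4, 0, 14, 38, 79, 100, -82.7, 30.1, 0, 16.7, 45.5, 71, 100, -82.7, 30.1, 0, 16.7, 45.5, 71, 100, -82.7, 30.1, 0, 16.7, 45.5, 71, 100, -82.7, 30.1, 0, 16.7, 45.5, 71, 100]'

```text
clock: 9.8
ee_pos: [0.5062, 0.0998, 0.0894]
tool_rot: [2.098, 1.463, -0.865]
ft_force: [0.6, -0.3, 0.4]
finger_gap: 0.997
grip_force: 0.0
```

Run:
```python
from h import *
from rig import manip
o=manip.get_obs();print(o["qpos"],o["ee_pos"],R.from_rotvec(o["tool_rot"]).as_matrix())
p=manip.camera_params("wrist");t=manip.camera_params("top")
W=manip.capture("wrist")[:,:,::-1];T=manip.capture("top")[:,:,::-1]
cv2.imwrite("pics/w3.png",W);cv2.imwrite("pics/t3.png",T)
def pale(I):
    m=cv2.inRange(cv2.cvtColor(I,cv2.COLOR_BGR2HSV),(0,0,50),(180,75,255));return m
# blobs containing projected expected centre
for n,P,I in(("wrist",p,W),("top",t,T)):
    C=np.array([.4864,.0475,.031]);c=R.from_rotvec(P["rotation"]).inv().apply(C-P["position"]);uv=P["mtx"]@c/c[2]
    u,v=uv[:2].astype(int);cnt=[c for c in cv2.findContours(pale(I),cv2.RETR_EXTERNAL,cv2.CHAIN_APPROX_NONE)[0] if cv2.pointPolygonTest(c,(u,v),False)>=0]
    print(n,uv[:2],[(cv2.minAreaRect(c)) for c in cnt])
cv2.imwrite("pics/g5.png",np.hstack([cv2.resize(W,(440,330)),cv2.resize(T[190:290,230:340],(360,330))]))
```

```text
[-0.9337  0.6641  0.483   1.6132  0.2232  1.5222 -0.8844] [0.5062 0.0998 0.0894] [[ 0.2453  0.9386 -0.2425]
 [ 0.6648 -0.345  -0.6626]
 [-0.7056  0.0013 -0.7086]]Traceback (most recent call last):
  File "<stdin>", line 12, in <module>
cv2.error: OpenCV(4.12.0) :-1: error: (-5:Bad argument) in function 'pointPolygonTest'
> Overload resolution failed:
>  - Can't parse 'pt'. Sequence item with index 0 has a wrong type
>  - Can't parse 'pt'. Sequence item with index 0 has a wrong type
```

Run:
```python
from h import *
from rig import manip
p=manip.camera_params("wrist");t=manip.camera_params("top")
W=cv2.imread("pics/w3.png");T=cv2.imread("pics/t3.png")
for n,P,I in(("wrist",p,W),("top",t,T)):
    C=np.array([.4864,.0475,.031]);c=R.from_rotvec(P["rotation"]).inv().apply(C-P["position"]);uv=(P["mtx"]@c/c[2])[:2];print(n,uv)
    cv2.circle(I,tuple(int(a) for a in uv),2,(0,255,0),-1)
cv2.imwrite("pics/g5.png",np.hstack([cv2.resize(W,(440,330)),cv2.resize(T[190:290,230:340],(360,330))]))
```

```text
wrist [271.3643 209.0948]
top [277.3053 240.4631]
```

View pics/g5.png

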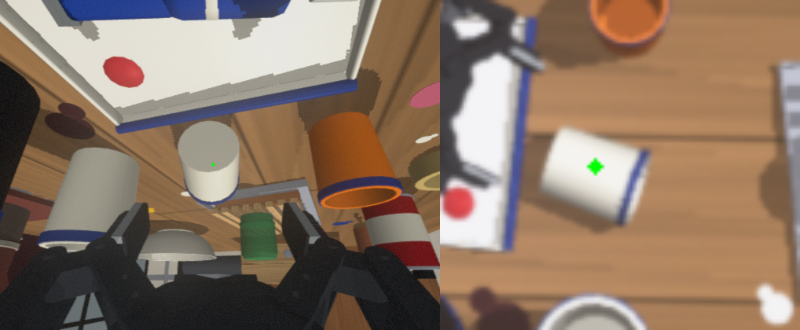

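The pot lies about 4 mm towards -x of where I predicted, with its yaw as expected. I'll correct for that, approach and close.

carry_out --deltas '[0, 0, 0, -4, 1, 0, 100, 0, 0, 0, -10, -15, -18, 100, 0, 0, 0, -18, -38, -43, 100, 0, 0, 0, -23, -50, -56, 100, 0, 0, 0, -26, -58, -65, 100, 0, 0, 0, -28, -63.5, -71, 100, 0, 0, 0, -28, -63.5, -71, 100, 0, 0, 0, -28, -63.5, -71, 85, 0, 0, 0, -28, -63.5, -71, 75, 0, 0, 0, -28, -63.5, -71, 65, 0, 0, 0, -28, -63.5, -71, 30, 0, 0, 0, -28, -63.5, -71, 0, 0, 0, 0, -28, -63.5, -71, 0, 0, 0, 0, -28, -63.5, -71, 0, 0, 0, 0, -28, -63.5, -71, 0]' --newtons 45

```text
clock: 11.4
ee_pos: [0.4785, 0.0384, 0.0181]
tool_rot: [2.094, 1.466, -0.866]
ft_force: [-0.0, 1.2, 7.1]
finger_gap: 0.689
grip_force: 47.6
```

carry_out --deltas '[0, 0, 0, 0, 0, 8, 0, 0, 0, 0, 0, 0, 40, 0, 0, 0, 0, 0, 0, 80, 0, 0, 0, 0, 0, 0, 125, 0, 0, 0, 0, 0, 0, 160, 0, 0, 0, 0, 0, -10, 180, 0, 7.9, -2.9, 0, 3, -35, 180, 0, 15.7, -5.7, 0, 5, -70, 180, 0, 23.6, -8.6, 0, 8, -105, 180, 0, 31.5, -11.5, 0, 10, -140, 180, 0, 39.3, -14.3, 0, 13, -175, 180, 0, 47.2, -17.2, 0, 16, -210, 180, 0, 55, -20, 0, 18, -245, 180, 0, 62.9, -22.9, 0, 21, -280, 180, 0, 70.8, -25.8, 0, 24, -310, 180, 0, 78.6, -28.6, 0, 27, -340, 180, 0, 86.5, -31.5, 0, 29, -358, 180, 0, 86.5, -31.5, 0, 29, -363, 180, 0, 86.5, -31.5, 0, 29, -363, 160, 0, 86.5, -31.5, 0, 29, -363, 130, 0]'

```text
clock: 13.4
ee_pos: [0.5059, -0.3275, 0.1467]
tool_rot: [-2.071, -1.446, -0.899]
ft_force: [0.1, -0.6, -1.2]
finger_gap: 0.693
grip_force: 48.9
```

Run:
```python
from h import *
from rig import manip
o=manip.get_obs();print(o["qpos"],o["ee_pos"],R.from_rotvec(o["tool_rot"]).as_matrix())
W=manip.capture("wrist")[:,:,::-1];S=manip.capture("side")[:,:,::-1];T=manip.capture("top")[:,:,::-1]
p=manip.camera_params("wrist");import pickle;pickle.dump(p,open("w4.pkl","wb"))
cv2.imwrite("pics/w4.png",W);cv2.imwrite("pics/s4.png",S);cv2.imwrite("pics/t4.png",T)
cv2.imwrite("pics/g6.png",np.hstack([cv2.resize(W,(400,300)),cv2.resize(S,(400,300))]))
```

```text
[ 0.405   0.712   0.7097  1.5243 -0.9959  1.7564  0.954 ] [ 0.5059 -0.3275  0.1467] [[ 0.2352  0.9389  0.2515]
 [ 0.641  -0.3443  0.686 ]
 [ 0.7306 -0.0001 -0.6828]]
```

View pics/g6.png

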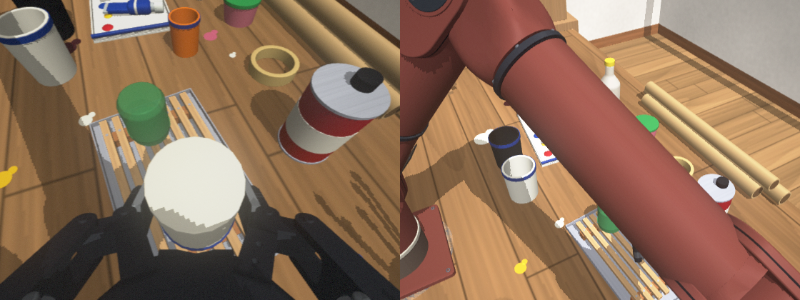

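The pot hangs mouth-down over the free half. The jar stands behind it, and the tray's far corners show in the wrist view at about (129,175) and (266,123) in full pixels. One numeric check of the board position before lowering.

Run:
```python
from h import *
import pickle
from rig import manip
p=pickle.load(open("w4.pkl","rb"))
W=cv2.imread("pics/w4.png")
print("far tray corners",[plane(p,c,.012) for c in((129,175),(266,123))])
m=cv2.inRange(cv2.cvtColor(W,cv2.COLOR_BGR2HSV),(50,60,20),(85,255,255));m[:,:140]=0;m[:,260:]=0;m[:100]=0;m[220:]=0
c=max(cv2.findContours(m,0,1)[0],key=cv2.contourArea);x,y,w,h=cv2.boundingRect(c);print("jar box",x,y,w,h,"centre on z=.067",plane(p,(x+w/2,y+h/2),.067))
# far ends of slats: colour mask, hull points
o,d=np.array([.5059,-.3275,.1467]),None
Rm=R.from_rotvec([-2.071,-1.446,-.899]);print("pot axis point ~",o+np.array([-.0044,-.0122,.0128]))
```

```text
far tray corners [array([ 0.3944, -0.1224,  0.012 ]), array([ 0.5777, -0.0983,  0.012 ])]
jar box 164 115 74 89 centre on z=.067 [ 0.4831 -0.1759  0.067 ]
pot axis point ~ [ 0.5015 -0.3397  0.1595]
```

carry_out --deltas '[0.5, -0.2, 0, 3, 6, -20, 0, 0.5, -0.2, 0, 5, 8, -40, 0, 0.5, -0.2, 0, 5, 8, -58, 0, 0.5, -0.2, 0, 5, 8, -70, 0, 0.5, -0.2, 0, 5, 8, -77, 0, 0.5, -0.2, 0, 5, 8, -81, 0, 0.5, -0.2, 0, 5, 8, -84, 0, 0.5, -0.2, 0, 5, 8, -86, 0, 0.5, -0.2, 0, 5, 8, -86, 0, 0.5, -0.2, 0, 5, 8, -86, 0]'

```text
clock: 14.55
ee_pos: [0.5119, -0.3176, 0.0617]
tool_rot: [-2.061, -1.443, -0.908]
ft_force: [-0.9, 0.9, -2.0]
finger_gap: 0.689
grip_force: 48.9
```

carry_out --deltas '[0, 0, 0, 0, 0, -1.5, 0, 0, 0, 0, 0, 0, -3, 0, 0, 0, 0, 0, 0, -4, 0, 0, 0, 0, 0, 0, -5, 0, 0, 0, 0, 0, 0, -5, 0]'

```text
clock: 15.05
ee_pos: [0.5121, -0.3172, 0.0585]
tool_rot: [-2.058, -1.443, -0.911]
ft_force: [-2.6, 1.1, 11.9]
finger_gap: 0.688
grip_force: 49.4
```

carry_out --deltas '[0, 0, 0, 0, 0, 2, 0, 0, 0, 0, 0, 0, 2, 0, 0, 0, 0, 0, 0, 2, 0]' --newtons 20

```text
clock: 15.35
ee_pos: [0.512, -0.3174, 0.0586]
tool_rot: [-2.06, -1.443, -0.909]
ft_force: [0.1, 0.1, 3.8]
finger_gap: 0.688
grip_force: 49.1
```

Run:
```python
from h import *
from rig import manip
p=manip.camera_params("wrist");W=manip.capture("wrist")[:,:,::-1];cv2.imwrite("pics/w5.png",W)
H=cv2.cvtColor(W,cv2.COLOR_BGR2HSV)
m=cv2.inRange(H,(0,0,150),(180,60,255));m[:, :190]=0;m[:,350:]=0;m[:180]=0
c=max(cv2.findContours(m,0,1)[0],key=cv2.contourArea);print(cv2.boundingRect(c),cv2.contourArea(c))
x,y,w,h=cv2.boundingRect(c)
top=c[c[:,0,1]<y+.35*h][:,0].astype(float)
# far half of foot outline on plane z: fit circle, for several z
for z in(.100,.104,.108):
    q=np.array([plane(p,t,z)[:2] for t in top]);A=np.c_[2*q,np.ones(len(q))];s=np.linalg.lstsq(A,(q**2).sum(1),rcond=None)[0];print(z,s[:2],np.sqrt(s[2]+s[:2]@s[:2]))
```

```text
(201, 180, 143, 147) 15028.0
0.1 [ 0.51   -0.3222] 0.025423771837884013
0.104 [ 0.5095 -0.3238] 0.024515333001485846
0.108 [ 0.5089 -0.3255] 0.023606894165073267
```

Run:
```python
from h import *
from rig import manip
p=manip.camera_params("wrist");W=cv2.imread("pics/w5.png")
H=cv2.cvtColor(W,cv2.COLOR_BGR2HSV)
m=cv2.inRange(H,(0,0,150),(180,60,255));m[:, :185]=0;m[:,360:]=0;m[:140]=0
c=max(cv2.findContours(m,0,cv2.CHAIN_APPROX_NONE)[0],key=cv2.contourArea);x,y,w,h=cv2.boundingRect(c);print(x,y,w,h)
top=c[c[:,0,1]<y+.4*h][:,0].astype(float)
for z in(.100,.104,.108):
    q=np.array([plane(p,t,z)[:2] for t in top]);A=np.c_[2*q,np.ones(len(q))];s=np.linalg.lstsq(A,(q**2).sum(1),rcond=None)[0];r=np.linalg.norm(q-s[:2],axis=1);print(z,s[:2],r.mean(),r.std())
# blue lip pixels
b=cv2.inRange(H,(100,70,20),(140,255,255));b[:250]=0;b[:,:190]=0;b[:,:][:,360:]=0
k=cv2.findNonZero(b);print(None if k is None else cv2.boundingRect(k))
```

```text
201 140 143 187
0.1 [ 0.5232 -0.288 ] 0.021191077863392808 0.005639999711809446
0.104 [ 0.5221 -0.2909] 0.02043384056391395 0.005438461206860928
0.108 [ 0.5211 -0.2937] 0.01967660326443387 0.005236922701912871
(191, 323, 150, 96)
```

carry_out --deltas '[0, 0, 0, 0, 0, 0, 66, 0, 0, 0, 0, 0, 0, 70, 0, 0, 0, 0, 0, 0, 72, 0, 0, 0, 0, 0, 0, 74, 0, 0, 0, 0, 0, 0, 78, 0, 0, 0, 0, 0, 0, 86, 0, 0, 0, 0, 0, 0, 95, 0, 0, 0, 0, 0, 0, 100, 0, 0, 0, 0, 0, 0, 100, 0, 0, 0, 0, 0, 0, 100]'

```text
clock: 16.4
ee_pos: [0.5118, -0.3174, 0.0583]
tool_rot: [-2.061, -1.442, -0.908]
ft_force: [0.4, 1.2, -0.3]
finger_gap: 1.006
grip_force: 0.0
```

carry_out --deltas '[0, 0, 0, -2, -7, 7, 100, 0, 0, 0, -6, -17, 17, 100, 0, 0, 0, -12, -34, 34, 100, 0, 0, 0, -22, -60, 60, 100, 0, 0, 0, -34, -90, 90, 100, 0, 0, 0, -46, -125, 125, 100, 0, 0, 0, -50, -150, 160, 100, 0, 0, 0, -50, -170, 190, 100, 0, 0, 0, -50, -170, 190, 100, 0, 0, 0, -50, -170, 190, 100]'

```text
clock: 17.4
ee_pos: [0.4606, -0.4889, 0.2492]
tool_rot: [-2.063, -1.443, -0.908]
ft_force: [0.3, 0.7, -0.4]
finger_gap: 1.007
grip_force: 0.0
```

```bash
cat > chk.py <<'E'
from h import *
from rig import manip
p=manip.camera_params("wrist");W=manip.capture("wrist")[:,:,::-1];cv2.imwrite("pics/w6.png",W)
t=manip.camera_params("top");T=manip.capture("top")[:,:,::-1];cv2.imwrite("pics/t6.png",T)
def proj(P,C):
    c=R.from_rotvec(P["rotation"]).inv().apply(np.array(C)-P["position"]);return (P["mtx"]@c/c[2])[:2]
for n,P,I in(("wrist",p,W),("top",t,T)):
    H=cv2.cvtColor(I,cv2.COLOR_BGR2HSV)
    f,l=proj(P,(.5076,-.3296,.104)),proj(P,(.5076,-.3296,.03));print(n,"expected foot,lip",f,l)
    u,v=f.astype(int)
    m=cv2.inRange(H,(0,0,110),(180,60,255));x0,y0=max(u-70,0),max(v-70,0);s=m[y0:v+90,x0:u+70]
    k,lab,st,ce=cv2.connectedComponentsWithStats(s);i=lab[v-y0,u-x0];print(" blob",i,st[i]+[x0,y0,0,0,0],ce[i]+[x0,y0])
    b=cv2.inRange(H,(95,50,20),(140,255,255))[y0:v+110,x0:u+70];k=cv2.findNonZero(b)
    if k is not None:print(" blue",np.array(cv2.boundingRect(k))+[x0,y0,0,0],len(k))
E
python3 chk.py
```

```text
wrist expected foot,lip [264.5292 171.5907] [265.8956 201.3089]
 blob 8 [ 221  129   89   88 3182] [264.7602 180.412 ]
 blue [249 207  38  13] 80
top expected foot,lip [428.5904 230.8511] [421.1035 235.0747]
 blob 18 [ 358  200   97   79 2657] [414.8781 237.9198]
 blue [455 172  17  18] 196
```

Run:
```python
from h import *
from rig import manip
p=manip.camera_params("wrist");W=cv2.imread("pics/w6.png");H=cv2.cvtColor(W,cv2.COLOR_BGR2HSV)
def proj(P,C): return cv2.projectPoints(C,R.from_rotvec(P["rotation"]).inv().as_rotvec(),-R.from_rotvec(P["rotation"]).inv().apply(P["position"]),P["mtx"],None)[0][:,0]
a=np.linspace(0,2*np.pi,73)
for nm,r,z in(("foot",.028,.104),("lip",.031,.03)):
    q=proj(p,np.c_[.5076+r*np.cos(a),-.3296+r*np.sin(a),0*a+z]);print(nm,"pred cols",q[:,0].min(),q[:,0].max(),"rows",q[:,1].min(),q[:,1].max())
g=cv2.cvtColor(W,cv2.COLOR_BGR2GRAY)
for c in (265,250,280):print(c,g[130:235:3,c])
for r in (160,170,185,200,212):print(r,[tuple(W[r,c]) and int(H[r,c,1]) for c in range(222,312,4)])
m=cv2.inRange(H,(95,30,10),(145,255,255))
for c in range(236,300,6):
    rr=np.flatnonzero(m[190:235,c])+190;print(c,(rr.min(),rr.max()) if len(rr) else None,end=" ")
```

```text
foot pred cols 242.36755677325877 286.9501552764143 rows 155.1471596999428 191.34451592716854
lip pred cols 245.1083517393929 287.1094969254412 rows 184.90646746868478 221.16130923882483
265 [113 130 174 187 182 183 135 110 151 230 230 230 230 231 230 231 231 229
 231 230 202 172 173 172 173 173 173 172 172 110 146 173 100 102  85]
250 [104 182 183 182 181 139 118 128 155 186 214 230 230 230 230 230 228 229
 216 136 138 135 134 133 136 133 131  87 174 177 174 149 107  97 100]
280 [118 146 185 185 185 183 181 115 113 132 226 230 231 230 230 230 229 230
 226 173 172 175 171 173 171 172 167 165  89 169 176 149  95  86 135]
160 [112, 35, 29, 111, 106, 8, 109, 43, 16, 16, 15, 16, 15, 15, 15, 19, 104, 111, 82, 9, 46, 122, 122]
170 [72, 112, 98, 2, 103, 101, 16, 16, 15, 16, 16, 15, 15, 14, 15, 14, 14, 22, 110, 113, 3, 23, 111]
185 [110, 4, 102, 110, 93, 6, 39, 27, 14, 15, 14, 15, 15, 14, 14, 32, 34, 108, 110, 8, 103, 111, 82]
200 [80, 110, 105, 5, 109, 108, 13, 33, 30, 34, 31, 32, 31, 32, 33, 33, 29, 91, 22, 112, 109, 51, 82]
212 [24, 6, 110, 110, 6, 41, 110, 27, 25, 32, 34, 33, 32, 32, 34, 72, 128, 110, 108, 108, 108, 111, 112]
236 None 242 None 248 (np.int64(207), np.int64(209)) 254 (np.int64(214), np.int64(215)) 260 (np.int64(216), np.int64(218)) 266 (np.int64(217), np.int64(219)) 272 (np.int64(216), np.int64(218)) 278 (np.int64(214), np.int64(216)) 284 (np.int64(209), np.int64(211)) 290 None 296 None
```

The foot (rows 156–190) and lip (bottom row about 219) match the prediction for a pot flat on the slats at (0.508, -0.330), and the gripper is clear.

```bash
python3 -c "
from rig import manip
print(manip.close_job())"
```

```text
the job is handed in; nothing more can be done
None
```

The ivory pot is standing mouth-down on the free half of the draining board, released with the gripper clear. The job is handed in; no verdict was shown, but in the last wrist view the foot and lip matched a pot flat on the slats, at about (0.508, -0.330).

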